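# Shut down the pizza oven burner

## Task

Shut down the oven burner from its steel console. First lift the metal shaker out of the way of the black lever knob and stand it upright on the free half of the wooden board; then turn the lever knob clockwise (seen from above) all the way to its end stop; then press and release the square key and after it the long bar key, each fully down, one at a time. Leave the round key alone, and do not knock over or shift the oil bottle, the jar or the pizza cutter.

Things in the scene. Friction and masses are not known exactly. Their poses are not given: they have to be found in the camera images.
- console: Fixed brushed-steel control box, 260 mm (its x) by 360 mm (its y) by 70 mm high, flat top. Origin: centre of its underside; at yaw 0 its x points away from the robot, its y to the robot's left. It may stand to the left or the right of the board. On top: the lever knob on its +y half, a row of three keys along its x at y = -125 mm, a shaker and an oil bottle.
- lever_axis (a point): the lever knob's vertical turning axis where it meets the console top (x 0, y +50, z 70 mm in the console's frame)
- lever_push (a point): middle of the lever knob's grip bar, 75 mm out from the turning axis, 31 mm above the console top; turns with the knob, its x points outward along the bar, z up. The black knob: a round hub (radius 30 mm, top 39 mm over the console) with one horizontal bar reaching 100 mm out from the axis, 20 mm wide, from 18 to 45 mm above the console top (free space beneath)
- lever (a joint): angle of the lever knob in rad: 0 at the clockwise (off) end stop, where the bar points along the console's +y; grows anticlockwise seen from above, up to a stop at 2.7. Starts anywhere from 1.6 to 2.5. It has steady friction of about 0.22 N m (3 N at the push point) and stays where it is left.
- shaker: Loose metal cheese shaker, round, 118 mm tall, foot 60 mm and body 56 mm in diameter (58 mm across the cap between 91 and 103 mm up), domed top, about 0.25 kg. Origin: centre of its underside, z up. It starts upright on the console top, in the path that the lever bar must sweep.
- board: Fixed dark wooden board, 250 mm (its x) by 130 mm (its y) by 15 mm thick. Origin: centre of its underside. A jar stands on its +x half; its -x half is free. Any yaw.
- board_free (a point): centre of the free half of the board, on its top surface (x -62.5, y 0, z 15 mm in the board's frame)
- key_round_top (a point): round key, 44 mm in diameter: leave it alone. This is the centre of its top face, 22 mm above the console top. The three keys are alike in colour and sit, in any order, 80 mm apart in the row, each on a black base plate 56 by 68 by 10 mm
- key_square_top (a point): square key, 42 by 42 mm: the first to press. Centre of its top face, 22 mm above the console top when up; goes down with the key. Sprung, travel 6 mm, 1.5 N to start and 4.5 N when fully down
- key_bar_top (a point): long bar key, 24 mm (console x) by 58 mm (console y): the second to press. Centre of its top face, as for the square key; same travel and spring
- key_round (a joint): travel of the round key in m, 0 up, 0.006 fully down
- key_square (a joint): travel of the square key in m, 0 up, 0.006 fully down
- key_bar (a joint): travel of the bar key in m, 0 up, 0.006 fully down
- oil: bystander: loose green oil bottle, 54 mm in diameter, 180 mm tall, upright on the console top near its far (+x) edge. Origin: centre of its underside
- jar: bystander: loose jar, 68 mm in diameter, 100 mm tall, upright on the +x half of the board. Origin: centre of its underside
- cutter: bystander: loose pizza cutter about 235 mm long and 28 mm high, lying on the bench beyond the work, handle to its -x. Origin: about its middle, at bench level. Beyond it stands a fixed stack of plates, 60 mm high

How it is judged (in metres and radians):
On the way, in this order (a step that is already met when the one before it is completed fails the run):
1. the shaker stands upright and released on the free half of the board, the lever knob not yet off (x of shaker in the frame of board between -0.105 and -0.015 m and y of shaker in the frame of board between -0.045 and 0.045 m and z of shaker in the frame of board between 0.01 and 0.02 m and angle between shaker's own z axis and vertical below 0.1 rad and contact force between the fingers and shaker below 0.2 N and value of joint lever above 0.5 rad), for 0.2 s.
2. the lever knob is turned clockwise to its end stop (value of joint lever below 0.07 rad), for 0.1 s.
3. the square key is pressed fully down (value of joint key_square above 0.0045 m and value of joint lever below 0.07 rad), for 0.03 s.
4. with the square key up again, the bar key is pressed fully down (value of joint key_bar above 0.0045 m and value of joint key_square below 0.0015 m and value of joint lever below 0.07 rad), for 0.03 s.
At the end, for the whole second after the job is handed in: The shaker stands upright (within 0.1 rad), released and at rest on the free half of the board (its centre 15 to 105 mm from the board's middle along the board and within 45 mm of its long midline), the lever knob is within 0.07 rad of its clockwise end stop and still, and all three keys are up (x of shaker in the frame of board between -0.105 and -0.015 m and y of shaker in the frame of board between -0.045 and 0.045 m and z of shaker in the frame of board between 0.01 and 0.02 m and angle between shaker's own z axis and vertical below 0.1 rad and contact force between the fingers and shaker below 0.2 N and value of joint lever below 0.07 rad and value of joint each of key_round, key_square, key_bar below 0.0015 m and linear speed of shaker below 0.02 m/s and velocity of joint lever between -0.05 and 0.05 rad/s); the robot touches nothing.
It fails at once if the round key is pressed (value of joint key_round above 0.003 m).
It fails at once if two keys are down at once (value of joint each of key_square, key_bar above 0.003 m).
It fails at once if a key is pressed before the lever knob is at its end stop (value of joint lever above 0.1 rad and value of joint any of key_round, key_square, key_bar above 0.003 m).
It fails at once if the shaker is tipped over (angle between shaker's own z axis and vertical above 0.7 rad).
It fails at once if the oil bottle, jar or pizza cutter is shifted by more than 25 mm or knocked over (distance of any of oil, jar, cutter from where it was at the start of the episode above 0.025 m or angle between any of oil, jar, cutter's own z axis and vertical above 0.35 rad).
It also fails if it takes over 62 s, if anything falls off the work surface, if the arm or the gripper's body presses on something with over 40 N, if the wrist force passes 120 N, or if a joint passes its speed limit or range.

## Robot

A 6-joint arm with a two-finger parallel gripper is mounted at the origin on the work surface. World frame = base frame: x ahead of the robot, y to its left, z up, the work surface at z = 0. Lengths are in m, angles in degrees, forces in N, time in s.
With the tool pointing down it reaches from about 0.35 to 0.725 m from the base axis. Payload 6 kg.
Tool frame: the origin (TCP) lies midway between the tips of the shut fingers; the grasp point (between the pads) lies hold_point_z behind it (hold_point_z is the distance from the TCP to the grasp point, in m); z points along the fingers, y is the line along which they close (so a half turn about z gives the same grasp; the last joint's range is limited). The gripper opens to 85 mm and grips with 20 to 120 N. Pads are 22 mm wide; open, the fingers measure 114 mm over their backs; the gripper's body (76 mm by 85 mm) begins 54 mm behind the grasp point. The pads swing forward as they close: fully open they stand 13 mm farther back than shut.
Start: joints at [94.12, 2.303, 4.859, 0, -92.561, -19.12], TCP at [0.155, 0.58, 0.231] pointing down, gripper open.
Joint ranges: [-146.85, 146.85], [-73.84, 115.35], [-62.03, 85.46], [-188.31, 113.3], [-161.28, -10.13], [-171.36, 171.36]. Speed limits (degrees/s): [147.25, 147.25, 172.46, 180, 180, 180].

## Interface

Orientations are given as [roll, pitch, yaw] about the fixed x, y, z axes, in that order (R = Rz(yaw) Ry(pitch) Rx(roll)).
In Python, from plant import * gives the robot as it stands.
- The arm moves only by the shell command python3 -m handwheel 'ROWS' [FORCE]. ROWS is a JSON object of lists of equal length, an entry for each row: "claw": the finger opening in m, from 0 to 0.0854; "offset": the shift along the tool's x, y, z in m, a list of three; "rotation": the turn, a rotation vector about the tool's x, y, z in rad, a list of three. In form: {"claw": [claw, ...], "offset": [[x, y, z], ...], "rotation": [[wx, wy, wz], ...]}. A call has 1 to 5 rows; each row shifts and turns the commanded pose from where the row before left it, along the tool's axes as they then stand; what a row does not reach is not made up. A row lasts 1/8 s, in which the tool goes at most 62.5 mm and 10.7 degrees, less where a joint would pass 70% of its speed; a pose out of reach is approached as far as the arm can. A call is refused whole if a number of a shift passes 0.0625 or a number of a turn 0.188, either way. A call with a gripper value outside its range is refused whole. The fingers move at their own pace and stop on an object; FORCE is the grip in N (left out, the last holds). Time passes only in rows, so rows that do not move let the fingers close. It gives the time, the measured TCP pose, the force, the opening and the grip force at its end, in the units of the state.
- sense(): the state, without advancing time (a new reading comes with each control period).
- camera(name): name is "scene" or "top" or "wrist"; returns a dict with "pixels" (420x560x3 uint8, red, green, blue), "z_map" (420x560 float32, m along the optical axis (not along the pixel's ray), 0 where there is no reading), "fx", "fy", "cx", "cy" (pixels), "world_from_camera" (4x4, takes a point from camera to world coordinates); the wrist camera has in their place "hand_eye" (4x4, takes a point from camera to tool coordinates, whose origin is the TCP and whose axes are the flange's). Camera axes: x right, y down, z forward; pixel columns grow to the right and rows downward; lengths in m; the calibration is good to about 2 mm. A picture is of the moment at which its call begins: read the wrist's pose just before it.
- finish_job(): hands the job in; it is judged then, once.
The state is a dict: "time": time; "joint_positions": joint angles; "joint_vel": joint speeds; "effort": joint torques, N m; "tool_pos": TCP position; "eef_rot": TCP orientation; "contact_force": force on the tool from outside, world axes, zero at the start; "moment": the same for the moment, N m; "finger_gap": opening from 0.0 (shut) to 1.0 (fully open); "finger_force": force on a finger pad.
Only numpy, scipy, OpenCV 4.12 (cv2) and the standard library are available. Lean on these libraries where they do the work, as an engineer would, in place of code of your own. Each camera call takes 0.05 s, during which the arm holds its last target. There are 200 camera calls.

## Working session

There is one attempt and no reset: what is moved stays moved. The work goes in short steps, Python scripts to look and compute and a shell command to move; the robot and the scene stay as the last step left them, time stands still between calls to the robot, and variables do not carry over. Pictures are saved under pics/ and viewed, at most 10 in all, crops included, and the job is handed in when it is done.

```bash
mkdir -p pics; ls; python3 - <<'E'
from plant import *
import numpy as np, cv2
s=sense();print(s)
for n in("scene","top"):
    c=camera(n);np.savez(n+".npz",**c)
    cv2.imwrite(f"pics/{n}0.png",c["pixels"][:,:,::-1])
    print(n,c["fx"],c["cx"],c["cy"],np.round(c["world_from_camera"],3).tolist())
E
```

```text
pics
{'time': 0.0, 'joint_positions': array([ 9.41189963e+01,  2.33921467e+00,  4.80123254e+00, -2.66044978e-02,
       -9.25632840e+01, -1.91194127e+01]), 'joint_vel': array([ 0.0104083 , -0.08202389,  0.01721138, -0.08849849, -0.04914428,
        0.01430366]), 'effort': array([-4.54491544e-05, -3.68203926e+01,  3.47423816e+01,  6.93258539e+00,
       -5.33355473e-03, -1.00637126e-05]), 'tool_pos': array([0.15513384, 0.57924332, 0.23026272]), 'eef_rot': array([ 1.79895614e+02, -8.05466006e-03, -1.49992426e+01]), 'contact_force': array([-0.21288965,  0.4347019 ,  0.55698663]), 'moment': array([ 0.01152075,  0.03701684, -0.0251134 ]), 'finger_force': 0.0, 'finger_gap': 0.9944395409066922}
scene 430.84106714291744 276.98702641403304 208.43546259582257 [[0.76, 0.359, -0.541, 1.142], [0.65, -0.402, 0.645, -0.68], [0.014, -0.842, -0.539, 0.62], [0.0, 0.0, 0.0, 1.0]]
top 438.48838738995994 275.1258563807238 209.8987963111799 [[0.028, -0.993, 0.115, 0.487], [-0.999, -0.025, 0.022, -0.032], [-0.019, -0.116, -0.993, 1.237], [0.0, 0.0, 0.0, 1.0]]
```

View pics/top0.png

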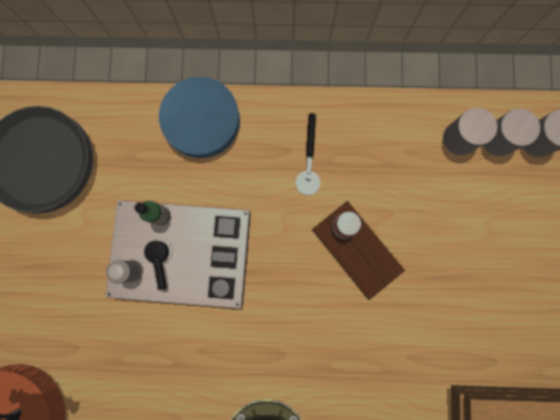

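View pics/scene0.png

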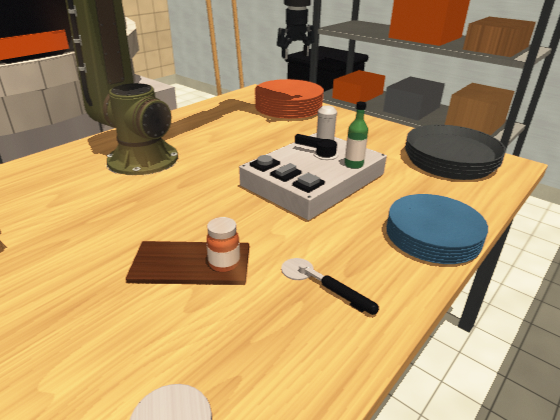

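The top view shows the console (corners about (118,202), (250,212), (242,307), (108,298)). Its keys, from far to near, are square (227,226), bar (223,257) and round (221,288). The hub is at (156,251) with the bar pointing down to (160,288), the shaker is at (119,271), and the board is around (358,250) with the jar at (348,225). The scene view shows the same layout.

```bash
cat >h.py <<'E'
import numpy as np, cv2
def load(n): return dict(np.load(n+".npz"))
def ray(c,uv,z,T=None):
    T=c["world_from_camera"] if T is None else T
    uv=np.atleast_2d(uv).astype(float)
    d=np.c_[(uv[:,0]-c["cx"])/c["fx"],(uv[:,1]-c["cy"])/c["fy"],np.ones(len(uv))]@T[:3,:3].T
    o=T[:3,3]; return o+d*((z-o[2])/d[:,2])[:,None]
def cloud(c,T=None):
    T=c["world_from_camera"] if T is None else T
    v,u=np.mgrid[:420,:560];z=c["z_map"]
    P=np.stack([(u-c["cx"])/c["fx"]*z,(v-c["cy"])/c["fy"]*z,z],-1)
    return P@T[:3,:3].T+T[:3,3]
E
python3 - <<'E'
from h import *
c=load("top");P=cloud(c);hsv=cv2.cvtColor(c["pixels"],cv2.COLOR_RGB2HSV)
def roi(m,x0,y0,x1,y1):
    r=np.zeros(m.shape,np.uint8);r[y0:y1,x0:x1]=m[y0:y1,x0:x1];return r
def big(m):
    return max(cv2.findContours(m,cv2.RETR_EXTERNAL,cv2.CHAIN_APPROX_NONE)[0],key=cv2.contourArea)
def rect(m,z):
    k=big(m)[:,0];w=ray(c,k,z)[:,:2].astype(np.float32);r=cv2.minAreaRect(w)
    return r
Z=P[:,:,2]
print("bench z",np.median(Z[320:350,300:420]),"console z",np.median(Z[215:235,180:200]),"board z",np.median(Z[260:275,365:375]))
m=roi((Z>0.05),95,190,262,320)
r=rect(roi((hsv[:,:,1]<75)|(Z>.055),100,195,258,312).astype(np.uint8),.07);print("console",r)
b=roi((hsv[:,:,2]<110)&(hsv[:,:,1]>60),305,195,412,305); r=rect(b,.015);print("board",r,np.array(cv2.boxPoints(r)).round(3).tolist())
# keys & hub
for n,(x0,y0,x1,y1) in dict(sq=(205,210,250,240),bar=(205,241,250,271),rnd=(205,272,250,303)).items():
    g=roi(hsv[:,:,2]<75,x0,y0,x1,y1);k=big(g);q=cv2.minAreaRect(k)
    print(n,q,ray(c,q[0],.08)[0].round(4))
g=roi(hsv[:,:,2]<60,140,236,180,295);k=big(g);mm=k[:,0];print("knob bbox",cv2.boundingRect(k),"bar tip",mm[mm[:,1]>mm[:,1].max()-3].mean(0))
hub=g.copy();hub=cv2.erode(hub,np.ones((13,13),np.uint8));q=np.argwhere(hub)[:,::-1];print("hub px",q.mean(0),len(q),ray(c,q.mean(0),.109)[0])
low=np.array([p for p in np.argwhere(g)[:,::-1] if p[1]>270]);
for y in(272,278,284):
    l=low[low[:,1]==y][:,0].mean();print("barpx",y,l,ray(c,[l,y],.115)[0])
for n,(x0,y0,x1,y1),lo,hi in(("shaker",(100,250,140,290),.165,.2),("jar",(330,205,368,245),.1,.13),("oil",(130,195,170,230),.15,.3)):
    s=roi((Z>lo)&(Z<hi),x0,y0,x1,y1)>0;pp=P[s];print(n,len(pp),pp.mean(0) if len(pp) else 0,pp.min(0),pp.max(0))
E
```

```text
bench z 0.002107255704404176 console z 0.07266570227379243 board z 0.017153826887680412
console ((0.5009218454360962, 0.25185033679008484), (0.3683822751045227, 0.2697892487049103), 86.78887939453125)
board ((0.5234582424163818, -0.23518775403499603), (0.2469446063041687, 0.12974746525287628), 39.9959716796875) [[0.3869999945163727, -0.26499998569488525], [0.47099998593330383, -0.36399999260902405], [0.6600000262260437, -0.20600000023841858], [0.5759999752044678, -0.10599999874830246]]
sq ((226.5, 227.00001525878906), (23.19519805908203, 19.20210075378418), 3.3664608001708984) [0.5718 0.1217 0.08  ]
bar ((223.93402099609375, 256.92388916015625), (23.226537704467773, 19.37919807434082), 4.085616588592529) [0.4928 0.1252 0.08  ]
rnd ((220.97645568847656, 287.3058776855469), (23.92930793762207, 19.327518463134766), 4.39870548248291) [0.4138 0.1297 0.08  ]
knob bbox (145, 242, 23, 47) bar tip [162.         287.45454545]
hub px [156.55555556 251.59259259] 27 [0.50147918 0.29573494 0.109     ]
barpx 272 159.5 [0.44990158 0.28339442 0.115     ]
barpx 278 160.5 [0.43487762 0.27995748 0.115     ]
barpx 284 161.5 [0.41990215 0.27653163 0.115     ]
shaker 477 [0.45167116 0.36343374 0.18356733] [0.42274563 0.33880518 0.16502908] [0.48028797 0.39717796 0.19446644]
jar 430 [ 0.58793406 -0.19556523  0.11671081] [ 0.55928775 -0.22543473  0.10314437] [ 0.61632639 -0.16670463  0.12418753]
oil 503 [0.59704003 0.29033237 0.20325798] [0.57320731 0.27200539 0.15114387] [0.6253364  0.32147864 0.25552433]
```

```bash
python3 -m handwheel '{"claw":[0.0854,0.0854,0.0854,0.0854,0.0854],"offset":[[0.045,0.017,0],[0.045,0.017,0],[0.045,0.017,0],[0.045,0.017,0],[0.045,0.017,0]],"rotation":[[0,0,0],[0,0,0],[0,0,0],[0,0,0],[0,0,0]]}' 40; python3 - <<'E'
from plant import *
from h import *
import plant
print([x for x in dir(plant) if x[0]!='_'], globals().get("hold_point_z"))
from scipy.spatial.transform import Rotation as Ro
s=sense();c=camera("wrist");cv2.imwrite("pics/w1.png",c["pixels"][:,:,::-1])
T=np.eye(4);T[:3,:3]=Ro.from_euler('xyz',s["eef_rot"],degrees=True).as_matrix();T[:3,3]=s["tool_pos"]
c["world_from_camera"]=T@c["hand_eye"];np.savez("w1.npz",**c);print(s["tool_pos"],s["eef_rot"],c["hand_eye"].round(3).tolist(),c["fx"])
E
```

```text
time: 0.72
tool_pos: [0.3516, 0.438, 0.2309]
eef_rot: [180.0, 0.0, -15.0]
contact_force: [-0.2, 1.0, 0.2]
finger_gap: 0.997
finger_force: 0.0
['MotionError', 'camera', 'finish_job', 'hold_point_z', 'sense'] 0.0187
[0.35156029 0.43802609 0.23088592] [ 1.79964060e+02  1.32135325e-02 -1.49872131e+01] [[0.001, -0.963, -0.271, 0.069], [1.0, 0.001, 0.001, -0.0], [-0.001, -0.271, 0.963, -0.142], [0.0, 0.0, 0.0, 1.0]] 301.39958005553706
```

View pics/w1.png

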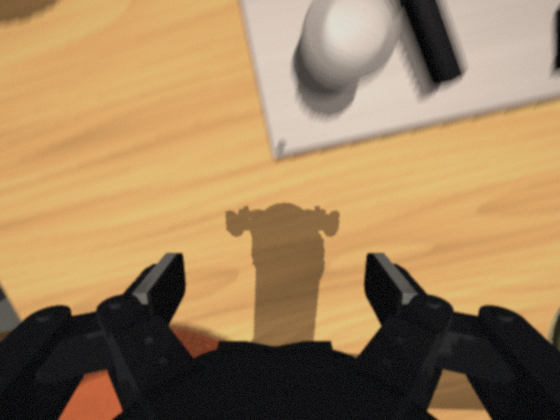

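The wrist view shows the shaker cap at about (350,40), the console's near-left corner at (280,155) and the bar tip at (448,75).

```bash
python3 - <<'E'
from h import *
c=load("w1");P=cloud(c);Z=P[:,:,2]
print("corner",ray(c,[280,156],.07))
m=(Z>.15)&(Z<.2);m[:, :280]=0;m[110:]=0
for lo,hi in((.155,.163),(.163,.173),(.173,.183),(.183,.2)):
    q=P[m&(Z>lo)&(Z<hi)];print(lo,len(q),q.min(0),q.max(0))
q=P[m];A=q-0
# sphere fit on dome, circle fit on cap ring
for lo,hi in((.173,.2),(.185,.2)):
    q=P[m&(Z>lo)&(Z<hi)]
    a=np.c_[2*q,np.ones(len(q))];x=np.linalg.lstsq(a,(q**2).sum(1),rcond=None)[0];print("sphere",x[:3],np.sqrt(x[3]+x[:3]@x[:3]))
b=(Z>.1)&(Z<.125);b[:,:400]=0;b[:, 480:]=0;b[100:]=0
q=P[b];ctr=q.mean(0);u,s,v=np.linalg.svd((q-ctr)[:,:2],full_matrices=False);print("bar",len(q),ctr,v[0],q.min(0),q.max(0))
E
```

```text
corner [[0.38323631 0.42380952 0.07      ]]
0.155 34 [0.42260293 0.36814498 0.15616761] [0.45898733 0.39533355 0.16291113]
0.163 377 [0.42255168 0.33841913 0.16305125] [0.47632605 0.39555215 0.17299907]
0.173 3095 [0.4231045  0.33842111 0.17301031] [0.47630684 0.39520707 0.18299594]
0.183 3970 [0.43092947 0.34682306 0.18300146] [0.47080388 0.38683116 0.18901265]
sphere [0.45135155 0.36659706 0.15479548] 0.03343792303024748
sphere [0.45136471 0.36675895 0.1535902 ] 0.034381719050519274
bar 3216 [0.44199314 0.28652315 0.11231118] [-0.96149454 -0.27482403] [0.40493918 0.26638022 0.10000749] [0.47869973 0.30523879 0.11707644]
```

```bash
python3 -m handwheel '{"claw":[0.0854,0.0854,0.0854,0.0854,0.0854],"offset":[[0.0574,0.0215,0],[0.0574,0.0215,0],[0,0,0.037],[0,0,0.037],[0,0,0.037]],"rotation":[[0,0,0],[0,0,0],[0,0,0],[0,0,0],[0,0,0]]}'
python3 -m handwheel '{"claw":[0.0854,0.03,0.03,0.03,0.03],"offset":[[0,0,0],[0,0,0],[0,0,0],[0,0,0],[0,0,0]],"rotation":[[0,0,0],[0,0,0],[0,0,0],[0,0,0],[0,0,0]]}' 40
```

```text
time: 1.4
tool_pos: [0.4503, 0.3675, 0.1186]
eef_rot: [180.0, 0.0, -15.0]
contact_force: [-0.5, -0.2, 0.3]
finger_gap: 0.998
finger_force: 0.0
time: 2.02
tool_pos: [0.4508, 0.3684, 0.1221]
eef_rot: [-179.9, -0.1, -15.0]
contact_force: [-1.9, -1.6, 6.4]
finger_gap: 0.654
finger_force: 42.6
```

```bash
python3 -m handwheel '{"claw":[0.03,0.03,0.03,0.03,0.03],"offset":[[0,0,-0.025],[0,0,-0.035],[0,0,-0.025],[0.0067,0.022,0],[0.0135,0.0441,0]],"rotation":[[0,0,0],[0,0,0],[0,0,0],[0,0,0],[0,0,0]]}'
python3 -m handwheel '{"claw":[0.03,0.03,0.03,0.03,0.03],"offset":[[0.0135,0.0441,0],[0.0135,0.0441,0],[0.0135,0.0441,0],[0.0135,0.0441,0],[0.0135,0.0441,0]],"rotation":[[0,0,0],[0,0,0],[0,0,0],[0,0,0],[0,0,0]]}'
python3 -m handwheel '{"claw":[0.03,0.03,0.03,0.03,0.03],"offset":[[0.0135,0.0441,0],[0.0135,0.0441,0],[0.0135,0.0441,0],[0.0135,0.0441,0],[0.0135,0.0441,0]],"rotation":[[0,0,0],[0,0,0],[0,0,0],[0,0,0],[0,0,0]]}'
```

```text
time: 2.65
tool_pos: [0.4519, 0.2981, 0.2033]
eef_rot: [179.9, 0.1, -14.9]
contact_force: [0.6, -0.3, -0.9]
finger_gap: 0.66
finger_force: 43.3
time: 3.28
tool_pos: [0.4598, 0.0663, 0.2038]
eef_rot: [180.0, 0.1, -15.0]
contact_force: [0.0, -0.1, -2.0]
finger_gap: 0.657
finger_force: 43.3
time: 3.9
tool_pos: [0.4677, -0.1638, 0.2038]
eef_rot: [-180.0, 0.1, -15.0]
contact_force: [0.5, 0.5, -1.2]
finger_gap: 0.656
finger_force: 43.3
```

```bash
python3 -m handwheel '{"claw":[0.03,0.03,0.03,0.03,0.03],"offset":[[0.0116,0.036,0],[0.0116,0.036,0],[0.0116,0.036,0],[0,0,0.04],[0,0,0.04]],"rotation":[[0,0,0],[0,0,0],[0,0,0],[0,0,0],[0,0,0]]}'
python3 -m handwheel '{"claw":[0.03,0.03,0.03,0.03],"offset":[[0,0,0.03],[0,0,0.014],[0,0,0.005],[0,0,0]],"rotation":[[0,0,0],[0,0,0],[0,0,0],[0,0,0]]}'
```

```text
time: 4.53
tool_pos: [0.4732, -0.2759, 0.1227]
eef_rot: [-179.9, 0.1, -15.1]
contact_force: [-0.2, 0.5, -2.6]
finger_gap: 0.656
finger_force: 43.3
time: 5.03
tool_pos: [0.4749, -0.2756, 0.0771]
eef_rot: [180.0, -0.1, -15.0]
contact_force: [0.2, 0.2, -0.7]
finger_gap: 0.658
finger_force: 43.3
```

```bash
python3 -m handwheel '{"claw":[0.03,0.03,0.03],"offset":[[0,0,0.004],[0,0,0.003],[0,0,0]],"rotation":[[0,0,0],[0,0,0],[0,0,0]]}'; python3 -m handwheel '{"claw":[0.03],"offset":[[0,0,0.002]],"rotation":[[0,0,0]]}'
```

```text
time: 5.4
tool_pos: [0.4746, -0.2753, 0.0692]
eef_rot: [180.0, 0.0, -15.0]
contact_force: [-0.7, -0.2, -1.5]
finger_gap: 0.651
finger_force: 43.3
time: 5.52
tool_pos: [0.4749, -0.2754, 0.0676]
eef_rot: [180.0, -0.0, -15.0]
contact_force: [-0.0, -0.6, -2.3]
finger_gap: 0.653
finger_force: 43.3
```

```bash
python3 -m handwheel '{"claw":[0.03,0.03],"offset":[[0,0,0.002],[0,0,0]],"rotation":[[0,0,0],[0,0,0]]}'; python3 -m handwheel '{"claw":[0.03,0.03],"offset":[[0,0,0.0015],[0,0,0]],"rotation":[[0,0,0],[0,0,0]]}'
```

```text
time: 5.78
tool_pos: [0.4752, -0.2757, 0.0671]
eef_rot: [180.0, -0.1, -15.0]
contact_force: [-1.8, 1.8, 6.2]
finger_gap: 0.654
finger_force: 43.4
time: 6.02
tool_pos: [0.4755, -0.2759, 0.067]
eef_rot: [179.9, -0.2, -15.0]
contact_force: [-4.9, 3.6, 11.4]
finger_gap: 0.656
finger_force: 43.5
```

```bash
python3 -m handwheel '{"claw":[0.0854,0.0854,0.0854,0.0854,0.0854],"offset":[[0,0,-0.001],[0,0,0],[0,0,0],[0,0,-0.02],[0,0,-0.05]],"rotation":[[0,0,0],[0,0,0],[0,0,0],[0,0,0],[0,0,0]]}'
python3 -m handwheel '{"claw":[0.0854,0.0854,0.0,0.0,0.0],"offset":[[0,0,-0.05],[0,0,-0.03],[-0.0157,-0.0586,0],[-0.0157,-0.0586,0],[-0.0157,-0.0586,0]],"rotation":[[0,0,0],[0,0,0],[0,0,0],[0,0,0],[0,0,0]]}'
python3 - <<'E'
from plant import *
from h import *
c=camera("top");np.savez("top1.npz",**c);cv2.imwrite("pics/t1.png",cv2.resize(c["pixels"][190:320,90:430,::-1],None,fx=2.3,fy=2.3))
P=cloud(c);Z=P[:,:,2];m=(Z>.105)&(Z<.15);n=np.zeros_like(m);n[200:310,300:420]=1;m&=n
q=P[m];print(len(q))
E
```

```text
time: 6.65
tool_pos: [0.4731, -0.2748, 0.1326]
eef_rot: [-180.0, 0.4, -15.0]
contact_force: [0.0, 0.4, 0.6]
finger_gap: 1.002
finger_force: 0.0
time: 7.28
tool_pos: [0.4744, -0.0918, 0.2147]
eef_rot: [-180.0, -0.0, -15.0]
contact_force: [1.0, 0.8, -0.1]
finger_gap: 0.377
finger_force: 0.0
867
```

View pics/t1.png

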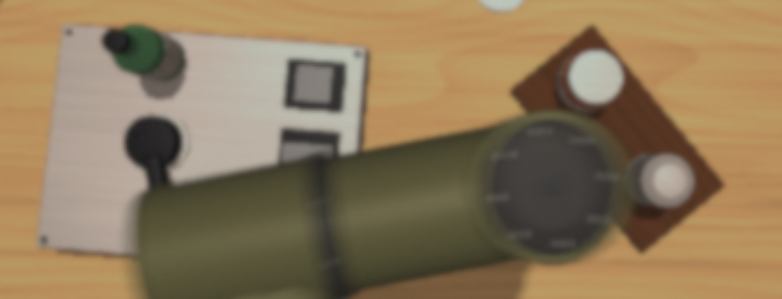

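The shaker stands upright on the free half of the board (crop (665,180)), and the jar at (595,78) is undisturbed. Next is the lever.

```bash
python3 -m handwheel '{"claw":[0,0,0,0,0],"offset":[[-0.0204,-0.0534,0],[-0.0204,-0.0534,0],[-0.0204,-0.0534,0],[-0.0204,-0.0534,0],[-0.0204,-0.0534,0]],"rotation":[[0,0,0],[0,0,0],[0,0,0],[0,0,0],[0,0,0]]}'
python3 -m handwheel '{"claw":[0,0,0],"offset":[[-0.0204,-0.0534,0],[0,0,0],[0,0,0]],"rotation":[[0,0,0],[0,0,0],[0,0,0]]}'
python3 - <<'E'
from plant import *
from h import *
from scipy.spatial.transform import Rotation as Ro
s=sense();c=camera("wrist");cv2.imwrite("pics/w2.png",c["pixels"][:,:,::-1])
T=np.eye(4);T[:3,:3]=Ro.from_euler('xyz',s["eef_rot"],degrees=True).as_matrix();T[:3,3]=s["tool_pos"]
c["world_from_camera"]=T@c["hand_eye"];np.savez("w2.npz",**c);print(s["tool_pos"])
P=cloud(c);Z=P[:,:,2]
near=(np.hypot(P[:,:,0]-.5025,P[:,:,1]-.3015)<.11)
q=P[near&(Z>.112)&(Z<.12)];print("bartop",len(q),q.mean(0),q.min(0),q.max(0))
u=np.linalg.svd((q-q.mean(0))[:,:2],full_matrices=False)[2][0];print(u,np.rad2deg(np.arctan2(u[1],u[0])))
dark=c["pixels"].max(2)<70
h=P[near&dark&(Z>.1)&(Z<.112)];print("hub",len(h),h.min(0),h.max(0))
for n in("sq","bar","rnd"):pass
k=(Z>.085)&(Z<.1)&(P[:,:,1]<.17)&(P[:,:,1]>.08);q=P[k];print("keys",len(q),q.min(0) if len(q) else '',q.max(0) if len(q) else '')
E
```

```text
time: 7.95
tool_pos: [0.4448, 0.1928, 0.2149]
eef_rot: [-180.0, -0.0, -15.0]
contact_force: [0.7, 0.4, 0.8]
finger_gap: 0.003
finger_force: 0.0
time: 8.32
tool_pos: [0.4394, 0.2477, 0.2146]
eef_rot: [180.0, 0.0, -15.0]
contact_force: [0.3, -0.9, 0.8]
finger_gap: 0.005
finger_force: 0.0
[0.43935221 0.24774177 0.21455054]
bartop 2383 [0.46521241 0.28409815 0.11450839] [0.40628756 0.26608231 0.11200576] [0.60055208 0.31511348 0.11995447]
[-0.99889331 -0.04703359] -177.3041790069017
hub 3799 [0.41244499 0.26513876 0.10000413] [0.5311523  0.32546446 0.1119908 ]
keys 5339 [0.39314209 0.09403729 0.0850273 ] [0.57563985 0.15285783 0.09414426]
```

View pics/w2.png

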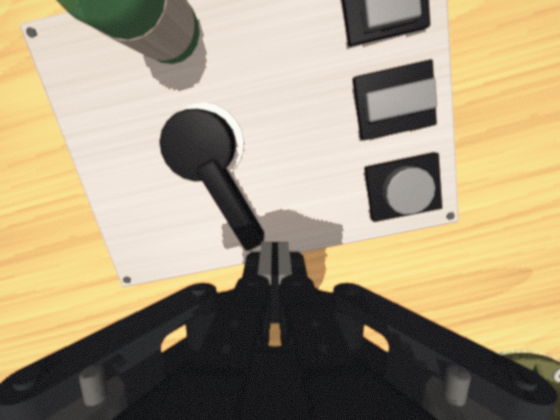

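The wrist view shows the hub at (197,145), the bar tip at (255,243), and the keys: square (395,5), bar (400,100), round (410,190). I'm refining the axis and the keys from it.

```bash
python3 - <<'E'
from h import *
c=load("w2");P=cloud(c);g=cv2.cvtColor(c["pixels"],cv2.COLOR_RGB2GRAY);Z=P[:,:,2]
d=(g<60).astype(np.uint8);d[:,300:]=0;d[:100]=0
# hub: contour points above row 160 and left of bar
k=max(cv2.findContours(d[:238],cv2.RETR_EXTERNAL,cv2.CHAIN_APPROX_NONE)[0],key=cv2.contourArea)[:,0]
k=k[(k[:,1]<165)&(k[:,1]>101)]
w=ray(c,k,.109)[:,:2];a=np.c_[2*w,np.ones(len(w))];x=np.linalg.lstsq(a,(w**2).sum(1),rcond=None)[0];print("hub fit",x[:2],np.sqrt(x[2]+x[:2]@x[:2]),len(w))
for tip in([255,243],[252,246],[206,165],[232,205]):print(tip,ray(c,tip,.115)[0])
# corners (screws) on z=.07 
for n,p in dict(scrTL=[31,33],scrBL=[127,280],scrBR=[450,216]).items():print(n,ray(c,p,.07)[0].round(4),P[p[1],p[0]].round(4))
m=(Z>.087)&(Z<.1)&(P[:,:,1]<.17)&(P[:,:,1]>.08)
for k in cv2.findContours(m.astype(np.uint8),cv2.RETR_EXTERNAL,cv2.CHAIN_APPROX_NONE)[0]:
    if cv2.contourArea(k)<200:continue
    w=ray(c,k[:,0],.092)[:,:2].astype(np.float32);print("key",cv2.minAreaRect(w),cv2.contourArea(k))
E
```

```text
hub fit [0.50346155 0.29611748] 0.024462074829667002 307
[255, 243] [0.41140023 0.27262993 0.115     ]
[252, 246] [0.40937828 0.2759096  0.115     ]
[206, 165] [0.48645967 0.29214067 0.115     ]
[232, 205] [0.44914893 0.2817891  0.115     ]
scrTL [0.6282 0.4118 0.07  ] [0.6285 0.4123 0.0693]
scrBL [0.3882 0.4234 0.07  ] [0.3888 0.4225 0.0714]
scrBR [0.3715 0.0842 0.07  ] [0.3713 0.084  0.0697]
key ((0.4158625900745392, 0.12814021110534668), (0.04398518428206444, 0.04259064793586731), 33.56477737426758) 1754.0
key ((0.49463173747062683, 0.12447699904441833), (0.058568332344293594, 0.023722657933831215), 87.07482147216797) 2016.5
key ((0.5589667558670044, 0.12236740440130234), (0.044951848685741425, 0.01913662627339363), 75.10272216796875) 1226.5
```

```bash
python3 -m handwheel '{"claw":[0,0,0,0],"offset":[[0.005,0.0087,0],[0,0,0.06],[0,0,0.0585],[0,0,0]],"rotation":[[0,0,0],[0,0,0],[0,0,0],[0,0,0]]}'
cat >sw.py <<'E'
import numpy as np
from plant import sense
A=np.array([.503,.297]);p=sense()["tool_pos"][:2];print(p)
X=np.array([np.cos(np.radians(-15)),np.sin(np.radians(-15))]);Y=np.array([X[1],-X[0]])
for a in (190,178,166,154,142,130,118,106,98,92,88):
    r=np.radians(a);q=A+.075*np.array([np.cos(r),np.sin(r)])-.025*np.array([np.sin(r),-np.cos(r)])
    print(a,q.round(4),(X@(q-p)).round(4),(Y@(q-p)).round(4));p=q
E
python3 sw.py
```

```text
time: 8.88
tool_pos: [0.4401, 0.2348, 0.0921]
eef_rot: [179.6, 0.3, -15.1]
contact_force: [-0.1, 0.2, 1.1]
finger_gap: 0.003
finger_force: 0.0
[0.44011268 0.23482922]
190 [0.4335 0.2594] -0.0128 -0.022
178 [0.4272 0.2746] -0.01 -0.0131
166 [0.4242 0.2909] -0.0071 -0.0149
154 [0.4246 0.3074] -0.0038 -0.0161
142 [0.4285 0.3235] -0.0004 -0.0165
130 [0.4356 0.3384] 0.003 -0.0162
118 [0.4457 0.3515] 0.0063 -0.0153
106 [0.4583 0.3622] 0.0094 -0.0136
98 [0.4678 0.3678] 0.0077 -0.0079
92 [0.4754 0.3711] 0.0065 -0.0051
88 [0.4806 0.3728] 0.0046 -0.003
```

```bash
python3 -m handwheel '{"claw":[0,0,0,0,0],"offset":[[-0.0064,-0.011,0],[-0.0064,-0.011,0],[-0.01,-0.0131,0],[-0.0071,-0.0149,0],[-0.0038,-0.0161,0]],"rotation":[[0,0,0],[0,0,0],[0,0,0],[0,0,0],[0,0,0]]}'
python3 -m handwheel '{"claw":[0,0,0,0],"offset":[[-0.0004,-0.0165,0],[0.003,-0.0162,0],[0.0063,-0.0153,0],[0.0094,-0.0136,0]],"rotation":[[0,0,0],[0,0,0],[0,0,0],[0,0,0]]}'
```

```text
time: 9.5
tool_pos: [0.4261, 0.3117, 0.0964]
eef_rot: [180.0, 0.0, -15.0]
contact_force: [1.4, -4.0, -0.2]
finger_gap: -0.002
finger_force: 1.7
time: 10.0
tool_pos: [0.4598, 0.3666, 0.0952]
eef_rot: [179.9, 0.1, -15.0]
contact_force: [-2.7, -2.3, -0.6]
finger_gap: -0.001
finger_force: 1.5
```

Pushing at about 3–4 N, as expected. Next, the last degrees, step by step.

```bash
python3 -m handwheel '{"claw":[0,0,0],"offset":[[0.0077,-0.0079,0],[0.0065,-0.003,0],[0,0,0]],"rotation":[[0,0,0],[0,0,0],[0,0,0]]}'
python3 -m handwheel '{"claw":[0,0],"offset":[[0.004,-0.001,0],[0,0,0]],"rotation":[[0,0,0],[0,0,0]]}'
python3 -m handwheel '{"claw":[0,0],"offset":[[0.003,0.001,0],[0,0,0]],"rotation":[[0,0,0],[0,0,0]]}'
```

```text
time: 10.38
tool_pos: [0.4771, 0.3728, 0.0961]
eef_rot: [-180.0, -0.0, -15.0]
contact_force: [-0.3, -0.1, -1.0]
finger_gap: 0.001
finger_force: 0.3
time: 10.62
tool_pos: [0.4809, 0.3724, 0.0966]
eef_rot: [-179.9, -0.0, -15.0]
contact_force: [-2.3, 1.9, -1.0]
finger_gap: 0.002
finger_force: 1.0
time: 10.88
tool_pos: [0.4837, 0.3706, 0.0967]
eef_rot: [-180.0, -0.0, -15.0]
contact_force: [-3.0, 2.0, 0.3]
finger_gap: -0.002
finger_force: 1.3
```

```bash
for i in 1; do :; done
python3 -m handwheel '{"claw":[0,0],"offset":[[0.003,0.001,0],[0,0,0]],"rotation":[[0,0,0],[0,0,0]]}'
python3 -m handwheel '{"claw":[0,0],"offset":[[0.003,0.001,0],[0,0,0]],"rotation":[[0,0,0],[0,0,0]]}'
```

```text
time: 11.12
tool_pos: [0.485, 0.3698, 0.0966]
eef_rot: [-179.9, 0.1, -14.9]
contact_force: [-9.4, 3.9, 3.1]
finger_gap: 0.004
finger_force: 4.8
time: 11.38
tool_pos: [0.4854, 0.3697, 0.0966]
eef_rot: [-179.9, 0.3, -14.8]
contact_force: [-20.3, 7.4, 6.6]
finger_gap: -0.0
finger_force: 10.2
```

```bash
python3 -m handwheel '{"claw":[0,0,0,0,0],"offset":[[-0.02,0,0],[-0.018,0,0],[0,0,-0.05],[0,0,-0.05],[0,0,-0.02]],"rotation":[[0,0,0],[0,0,0],[0,0,0],[0,0,0],[0,0,0]]}'
python3 -m handwheel '{"claw":[0,0,0,0,0],"offset":[[0.0124,0.0464,0],[0.0124,0.0464,0],[0.0124,0.0464,0],[0.0124,0.0464,0],[0.0124,0.0464,0]],"rotation":[[0,0,0],[0,0,0],[0,0,0],[0,0,0],[0,0,0]]}'
python3 -m handwheel '{"claw":[0],"offset":[[0,0,0]],"rotation":[[0,0,0]]}'
python3 - <<'E'
from plant import *
from h import *
from scipy.spatial.transform import Rotation as Ro
s=sense();c=camera("wrist");cv2.imwrite("pics/w3.png",c["pixels"][:,:,::-1])
T=np.eye(4);T[:3,:3]=Ro.from_euler('xyz',s["eef_rot"],degrees=True).as_matrix();T[:3,3]=s["tool_pos"]
c["world_from_camera"]=T@c["hand_eye"];np.savez("w3.npz",**c);print(s["tool_pos"])
P=cloud(c);Z=P[:,:,2]
m=(Z>.087)&(Z<.1)&(P[:,:,1]<.17)&(P[:,:,1]>.08)
for k in cv2.findContours(m.astype(np.uint8),cv2.RETR_EXTERNAL,cv2.CHAIN_APPROX_NONE)[0]:
    if cv2.contourArea(k)<200:continue
    w=ray(c,k[:,0],.092)[:,:2].astype(np.float32);print("key",cv2.minAreaRect(w),cv2.contourArea(k))
q=P[(Z>.109)&(Z<.12)&(P[:,:,1]>.33)&(P[:,:,1]<.42)&(P[:,:,0]<.56)]
if len(q):
    print("bar",len(q),q.mean(0),q.min(0),q.max(0))
E
```

```text
time: 12.0
tool_pos: [0.4527, 0.377, 0.2205]
eef_rot: [-179.8, -0.2, -15.0]
contact_force: [-0.4, 0.8, -0.1]
finger_gap: -0.003
finger_force: 0.0
time: 12.62
tool_pos: [0.4513, 0.1349, 0.2157]
eef_rot: [179.9, -0.0, -15.0]
contact_force: [0.6, -0.3, 0.2]
finger_gap: 0.002
finger_force: 0.0
time: 12.75
tool_pos: [0.4516, 0.1341, 0.2164]
eef_rot: [180.0, -0.1, -15.2]
contact_force: [0.3, -0.1, 0.9]
finger_gap: -0.004
finger_force: 0.0
[0.45163479 0.134072   0.21639651]
key ((0.4173964858055115, 0.12497879564762115), (0.043755337595939636, 0.038883768022060394), 43.969329833984375) 1317.5
key ((0.49470770359039307, 0.12295005470514297), (0.05744074285030365, 0.0238688625395298), 87.15946960449219) 1727.0
key ((0.5736199617385864, 0.11899547278881073), (0.041592441499233246, 0.04192269966006279), 87.11538696289062) 2847.0
bar 819 [0.50558243 0.34549096 0.11398895] [0.49511457 0.33003784 0.10930556] [0.51622093 0.36720692 0.11630966]
```

View pics/w3.png

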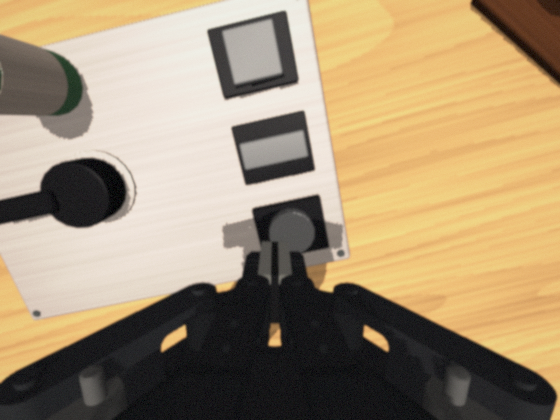

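The view shows the lever bar pointing along console +y, square to the keys, so it is off. The square key is at (253,52) and the bar key at (273,148). Next I move above the square key.

```bash
python3 -m handwheel '{"claw":[0,0,0,0,0],"offset":[[0.0406,-0.0057,0],[0.0406,-0.0057,0],[0.0406,-0.0057,0],[0,0,0.055],[0,0,0.055]],"rotation":[[0,0,0],[0,0,0],[0,0,0],[0,0,0],[0,0,0]]}'
python3 -m handwheel '{"claw":[0,0,0],"offset":[[0,0,0],[0,0,0.01],[0,0,0]],"rotation":[[0,0,0],[0,0,0],[0,0,0]]}'
```

```text
time: 13.42
tool_pos: [0.5741, 0.1225, 0.1038]
eef_rot: [180.0, 0.0, -15.0]
contact_force: [1.3, 0.4, 0.0]
finger_gap: -0.003
finger_force: 0.0
time: 13.8
tool_pos: [0.5747, 0.1223, 0.0982]
eef_rot: [-179.9, -0.1, -15.0]
contact_force: [-1.4, -0.7, 0.1]
finger_gap: -0.001
finger_force: 0.0
```

```bash
python3 -m handwheel '{"claw":[0,0],"offset":[[0,0,0.008],[0,0,0]],"rotation":[[0,0,0],[0,0,0]]}'
python3 -m handwheel '{"claw":[0,0],"offset":[[0,0,0.004],[0,0,0]],"rotation":[[0,0,0],[0,0,0]]}'
python3 -m handwheel '{"claw":[0,0],"offset":[[0,0,0.003],[0,0,0]],"rotation":[[0,0,0],[0,0,0]]}'
```

```text
time: 14.05
tool_pos: [0.5745, 0.1221, 0.0892]
eef_rot: [-179.9, -0.1, -15.0]
contact_force: [-0.6, 1.5, 2.5]
finger_gap: -0.001
finger_force: 1.3
time: 14.3
tool_pos: [0.5747, 0.1221, 0.0862]
eef_rot: [-179.9, -0.1, -15.0]
contact_force: [-2.1, 1.0, 7.7]
finger_gap: 0.0
finger_force: 3.8
time: 14.55
tool_pos: [0.5748, 0.122, 0.0859]
eef_rot: [-179.9, -0.2, -14.9]
contact_force: [-9.2, 2.0, 19.4]
finger_gap: 0.0
finger_force: 9.8
```

```bash
python3 -m handwheel '{"claw":[0,0,0,0,0],"offset":[[0,0,-0.03],[0,0,-0.01],[-0.0388,0.0099,0],[-0.0388,0.0099,0],[0,0,0.02]],"rotation":[[0,0,0],[0,0,0],[0,0,0],[0,0,0],[0,0,0]]}'
python3 -m handwheel '{"claw":[0,0],"offset":[[0,0,0.01],[0,0,0]],"rotation":[[0,0,0],[0,0,0]]}'
```

```text
time: 15.18
tool_pos: [0.493, 0.1231, 0.1023]
eef_rot: [-179.8, -0.1, -14.9]
contact_force: [0.4, 0.2, 0.2]
finger_gap: -0.002
finger_force: 0.0
time: 15.42
tool_pos: [0.4935, 0.1223, 0.0904]
eef_rot: [179.9, 0.1, -15.0]
contact_force: [-1.8, 0.2, 2.1]
finger_gap: 0.002
finger_force: 1.0
```

```bash
python3 -m handwheel '{"claw":[0,0],"offset":[[0,0,0.006],[0,0,0]],"rotation":[[0,0,0],[0,0,0]]}'
python3 -m handwheel '{"claw":[0,0],"offset":[[0,0,0.003],[0,0,0]],"rotation":[[0,0,0],[0,0,0]]}'
```

```text
time: 15.68
tool_pos: [0.4947, 0.1225, 0.0862]
eef_rot: [-180.0, -0.1, -15.0]
contact_force: [-0.7, -0.6, 3.9]
finger_gap: -0.004
finger_force: 2.1
time: 15.92
tool_pos: [0.4948, 0.1225, 0.0859]
eef_rot: [-180.0, -0.2, -15.0]
contact_force: [-9.0, -0.2, 18.1]
finger_gap: -0.004
finger_force: 9.2
```

Fully down. Now I retreat and check the scene.

```bash
python3 -m handwheel '{"claw":[0,0,0,0,0],"offset":[[0,0,-0.03],[0,0,-0.05],[0,0,-0.05],[0,0,-0.02],[0,0,0]],"rotation":[[0,0,0],[0,0,0],[0,0,0],[0,0,0],[0,0,0]]}'
python3 - <<'E'
from plant import *
from h import *
c=camera("scene");cv2.imwrite("pics/s2.png",c["pixels"][:,:,::-1])
E
```

```text
time: 16.55
tool_pos: [0.4947, 0.1229, 0.2338]
eef_rot: [-179.9, -0.1, -15.0]
contact_force: [-0.4, 0.2, -0.5]
finger_gap: -0.002
finger_force: 0.0
```

View pics/s2.png

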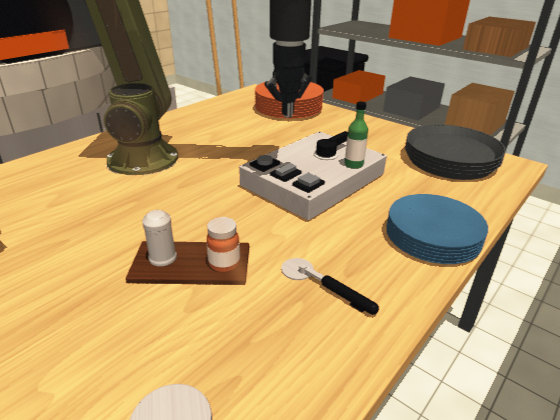

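The shaker stands upright on the board at (160,238). The lever is off, the keys are up, and the oil (357,140), jar (223,245) and cutter (330,283) are unmoved.

```bash
python3 -c "
from plant import *
print(finish_job())"
```

```text
the job is handed in; nothing more can be done
None
```

The job is handed in at about 17 s of the 62 s allowed (no verdict came back): the shaker stands on the free half of the board, the lever knob is at its off stop, and the square key then the bar key were each pressed fully down and released, with the oil bottle, jar and cutter unmoved in the last picture.

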